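Run the setting stage up to its stop

TASK

The jeweller's setting stage is parked with its hasp over the staple on the carriage. Flip the hasp up off the staple and fold it right back clear, then slide the carriage gently along its ways, the loose pendant riding in its tray, until it rests fully home against the stop under the punch guide, and let go. Leave the hasp folded back, keep the pendant lying flat in the tray, and leave the other things on the bench where they are.

Things in the scene. Friction and masses are not known exactly. Their poses are not given: they have to be found in the camera images.
- fixture: Base of the setting stage, fixed to the bench: a dark steel bed 130 wide (its own x) by 370 long (its own y), 45 mm high with its two bright ways. Origin at the centre of the underside; the ways, and the slide, run along its y axis. A block at the +y end carries the hasp's hinge; the stop is clamped on the bed towards the -y end.
- carriage (a joint): Travel of the carriage in metres: 0 parked at the hasp end, growing as it slides along the fixture's -y. The stop, clamped at a different place each time, halts it at between 0.055 and 0.125. The slide is stiff, about 2.5 N plus 10 N per m/s; the carriage stays where it is left. While the hasp is down over the staple it can move only about 4 mm.
- handle (a point): Top centre of the wooden handle post on the carriage: upright, 22 mm in diameter, rising 42 mm above the carriage's top to 110 mm above the bench. It is 50 mm to fixture -x and 45 mm to fixture -y of the carriage's centre. At home the punch guide stands 50 mm to its fixture +x and 30 mm to its +y. Axes as the fixture's.
- carriage_face (a point): Centre of the carriage's end face that meets the stop (faces fixture -y), 58 mm above the bench. The carriage is an aluminium plate 130 x 130 x 20 mm, 0.8 kg, its top 68 mm above the bench, with tray, handle post and a steel staple that stands 22 mm above its top. Axes as the fixture's.
- stop_face (a point): Where carriage_face meets the stop: centre of the face that looks to fixture +y, 58 mm above the bench. The stop is a bright steel bar 30 mm thick across the bed, its top 71.5 mm above the bench, with two screw heads on top. Axes as the fixture's; y points to the parked carriage.
- stop: The stop with its punch guide, fixed: from a post beyond the bed's far side (fixture +x) a dark arm reaches over the bed and holds the brass guide, an upright tube 18 mm in diameter, 107 to 135 mm above the bench, 50 mm on the fixture +y side of the stop's face. Origin on the bed (45 mm above the bench), middle of the bar. Axes as the fixture's.
- hasp (a joint): Angle of the hasp in rad: 0 level over the staple, growing as its free end swings up and over to fixture +y; 1.57 upright, 2.5 folded back against its end stop. Light hinge, 70 g: past about 1.6 rad it falls back to 2.5 by itself; short of about 1.2 rad it falls shut. Its steel strap is 24 mm wide and 6 mm thick, with a slot over the staple.
- hasp_hinge (a point): Middle of the hasp's hinge pin, 78 mm above the bench; the pin lies along the fixture's x axis, 165 mm towards fixture +y of the fixture's origin. Axes as the fixture's.
- pull (a point): Middle of the hasp's pull bar: round, 14 mm thick, 34 mm long along fixture x, on an 18 mm wide tab at the hasp's free end. Shut, it is 86.5 mm to fixture -y of the hinge pin and 30 mm above it, 108 mm above the bench; it swings at radius 91.6 mm. Fingers can pinch its two ends, astride the strap, and let it turn between them. Its axes turn with the hasp.
- tray (a point): Centre of the carriage's top inside the pendant tray: a square of 6 mm high wooden strips, inside 58 (fixture x) by 48 mm (fixture y). At home this is right under the punch guide. Axes as the fixture's.
- pendant: Loose silver pendant in the tray: disc 36 mm in diameter and 3 mm thick with a pale green domed stone on it (11 mm high in all) and a small lug on the rim. 30 g. Origin at the centre of its underside.
- hammer: Chasing hammer, 240 mm long, on the left near the robot: leave alone. Origin under its middle.
- punch_a: Square wooden setting stick, 10 x 10 x 110 mm, on the robot's side of the fixture: leave alone.
- punch_b: Square steel punch, 8 x 8 x 100 mm, on the robot's side of the fixture: leave alone.
- pendant_spare: A second pendant with a dark stone, 36 mm, lying on the bench on the robot's side of the fixture: leave alone.
- stone_dish: Low white dish, 90 mm in diameter, on the right of the bench: leave alone.
- pitch_bowl: Dark steel bowl, 140 mm in diameter, 60 mm high, on the left of the bench: leave alone.
- ring_clamp: Wooden ring clamp, 130 x 26 x 30 mm, on the far side of the fixture: leave alone.
There are look-alikes about, which are no part of the job. Leave any blue or red look-alike of the pendant alone.

How it is judged:
On the way, in this order (a step that is already met when the one before it is completed fails the run):
1. the hasp is off the staple and folded back beyond 2.2 rad (value of joint hasp above 2.2 rad), for 0.2 s.
2. the carriage is home against the stop (gap under 3 mm) (y of carriage_face in the frame of stop_face below 0.003 m), for 0.2 s.
At the end, for the whole second after the job is handed in: The carriage stands at rest against the stop (gap under 3 mm), the hasp is folded back (beyond 2.2 rad), and the pendant lies flat and at rest inside its tray (centre within 16 mm of the tray's centre) (y of carriage_face in the frame of stop_face below 0.003 m and value of joint hasp above 2.2 rad and velocity of joint carriage between -0.01 and 0.01 m/s and horizontal distance between pendant and tray below 0.016 m and angle between pendant's own z axis and vertical below 0.12 rad and z of pendant in the frame of tray below 0.006 m and linear speed of pendant below 0.02 m/s); the robot touches nothing.
It fails at once if the carriage is slammed along: faster than 0.3 m/s (velocity of joint carriage above 0.3 m/s or velocity of joint carriage below -0.3 m/s).
It fails at once if another thing on the bench is shifted by more than 30 mm (distance of any of hammer, punch_a, punch_b, pendant_spare, stone_dish, pitch_bowl, ring_clamp from where it was at the start of the episode above 0.03 m).
It also fails if it takes over 51 s, if anything falls off the work surface, if the arm or the gripper's body presses on something with over 40 N, if the wrist force passes 120 N, or if a joint passes its speed limit or range.

ROBOT

A 6-joint arm with a two-finger parallel gripper is mounted at the origin on the work surface. World frame = base frame: x ahead of the robot, y to its left, z up, the work surface at z = 0. Lengths are in m, angles in rad, forces in N, time in s.
With the tool pointing down it reaches from about 0.35 to 0.95 m from the base axis. Payload 17.4 kg.
Tool frame: the origin (TCP) lies at the very end of the fingers, on their centre line; the grasp point (between the pads) lies behind it (arm.hold_point_z is the z of the grasp point in the tool frame, in m); z points along the fingers, y is the direction in which the jaws open and shut (so a half turn about z gives the same grasp; the last joint's range is limited). The gripper opens to 93 mm and grips with 3 to 60 N. Pads are 15 mm wide; open, the fingers measure 128 mm over their backs; the gripper's body (75 mm by 188 mm) begins 65 mm behind the grasp point.
Start: joints at [1.279, 0.116, 1.442, -0, 1.584, -0.038], TCP at [0.169, 0.653, 0.219] pointing down, gripper open.
Joint ranges: [-2.83, 2.83], [-0.83, 2.19], [0.07, 2.5], [-1.14, 4.28], [0.01, 3], [-2.97, 2.97]. Speed limits (rad/s): [1.89, 1.89, 2.22, 3.14, 3.14, 3.14].

INTERFACE

Orientations are given as [roll, pitch, yaw] about the fixed x, y, z axes, in that order (R = Rz(yaw) Ry(pitch) Rx(roll)).
In Python, from plant import monitor, imaging, job_done, arm gives the robot as it stands.
- The arm moves only by the tool step_arm, never from a script. Its argument "rows" is a list of rows, each a list of 2 entries, a list of its own where there are three numbers: the shift along the tool's x, y, z in mm, then the turn about the tool's z in degrees. A call has 1 to 20 rows; each row shifts and turns the pose as measured when the row begins, along the tool's axes as they then stand; what a row does not reach is not made up. A row lasts 1/12 s, in which the tool goes at most 41.7 mm and 7.16 degrees, less where a joint would pass 70% of its speed; a pose out of reach is approached as far as the arm can. A call is refused whole if a number of a shift passes 41.7 or a number of a turn 7.16, either way. A call with a gripper value outside its range is refused whole. "jaw" is the opening, from 0 (shut) to 1 (fully open), set as the call begins (left out, the last holds). The fingers move at their own pace and stop on an object; "grip_force" is the grip in N (left out, the last holds). Time passes only in rows, so rows that do not move let the fingers close. It gives the time, the measured TCP pose, the force and the opening at its end, in the units of the state.
- monitor.sense(): the state, without advancing time (a new reading comes with each control period).
- imaging.get_image(name): name is "side" or "top"; returns a dict with "image" (400x640x3 uint8, red, green, blue), "range_z" (400x640 float32, m along the optical axis (not along the pixel's ray), 0 where there is no reading), "vfov" (degrees; the focal length in pixels is half the picture's height over the tangent of half this angle, whatever the lens; pixels are square), "cx", "cy" (the principal point, pixels), "position" and "rotation" of the camera in the world. Camera axes: x right, y up, looking along -z (the intrinsics and any distortion apply to the point x, -y, -z); pixel columns grow to the right and rows downward; lengths in m; the calibration is good to about 2 mm. A picture is of the moment at which its call begins.
- job_done(): hands the job in, once; it reports no verdict.
The state is a dict: "time_s": time; "qpos": joint angles; "joint_velocities": joint speeds; "joint_efforts": joint torques, N m; "tcp_pos": TCP position; "ee_rot": TCP orientation; "force": force on the tool from outside, world axes, zero at the start; "ft_torque": the same for the moment, N m; "opening": finger opening in m.
Only numpy, scipy, OpenCV 4.12 (cv2) and the standard library are available. Lean on these libraries where they do the work, as an engineer would, in place of code of your own. Each camera call takes 0.05 s, during which the arm holds its last target. There are 200 camera calls.

## Working session

There is one attempt and no reset: what is moved stays moved. The work goes in short steps, Python scripts to look and compute and a tool call to move; the robot and the scene stay as the last step left them, time stands still between calls to the robot, and variables do not carry over. Pictures are saved under pics/ and viewed, about 8 in all and at most 12, crops included, and the job is handed in when it is done.

Besides the shell and the picture viewer there is one more tool, called after "Emit:" as a command line: name --argument value ..., lists and objects as JSON in quotes. step_arm: Moves the arm, as the interface text tells. Its arguments: {"type":"object","properties":{"rows":{"type":"array"},"jaw":{"type":"number"},"grip_force":{"type":"number"}},"required":["rows"]}

```bash
mkdir -p pics; cat > h.py <<'E'
import numpy as np, cv2
from plant import monitor, imaging, job_done, arm
def grab(n,tag):
    d=imaging.get_image(n); cv2.imwrite(f'pics/{tag}.png',d['image'][:,:,::-1]); np.save(f'pics/{tag}.npy',d,allow_pickle=True); return d
def load(tag): return np.load(f'pics/{tag}.npy',allow_pickle=True).item()
def f(d): return d['image'].shape[0]/2/np.tan(np.radians(d['vfov'])/2)
def ray(d,u,v):
    return np.asarray(d['rotation'])@np.array([(u-d['cx'])/f(d),-(v-d['cy'])/f(d),-1.])
def plane(d,u,v,z):
    r=ray(d,u,v);p=np.asarray(d['position']);return p+r*(z-p[2])/r[2]
def depth(d,u,v):
    return np.asarray(d['position'])+ray(d,u,v)*float(d['range_z'][int(round(v)),int(round(u))])
def cloud(d):
    V,U=np.mgrid[:400,:640]; Z=d['range_z']
    c=np.stack([(U-d['cx'])/f(d)*Z,-(V-d['cy'])/f(d)*Z,-Z],-1)
    return c@np.asarray(d['rotation']).T+np.asarray(d['position'])
E
python3 - <<'E'
from h import *
for n in('top','side'):
    d=grab(n,n+'0');print({k:d[k] for k in d if k not in('image','range_z')})
print(monitor.sense(),arm.hold_point_z)
E
```

```text
{'vfov': 55.4379880896267, 'cx': 321.2228616048061, 'cy': 201.77794649284516, 'position': array([ 0.39247641, -0.01227984,  1.03047303]), 'rotation': array([ 0.11021462,  0.02602391, -1.56734646])}
{'vfov': 43.63240070208772, 'cx': 313.6063655018455, 'cy': 191.20549918962183, 'position': array([0.02828144, 1.11397054, 1.18062404]), 'rotation': array([ 0.82802941, -0.00797974, -2.72328147])}
{'time_s': 0.1, 'qpos': array([ 1.27924357e+00,  1.16402354e-01,  1.44219773e+00, -1.59416328e-05,
        1.58398932e+00, -3.77976588e-02]), 'joint_velocities': array([-9.98599383e-04,  2.91033933e-04, -1.23139459e-03,  2.91920155e-05,
       -1.86275727e-03,  5.85124700e-04]), 'joint_efforts': array([ 6.32143820e-04, -7.22883224e+01, -6.23865223e+01,  7.81439524e-02,
        2.27733428e-02, -9.00203713e-05]), 'tcp_pos': array([0.16941136, 0.65320518, 0.2180035 ]), 'ee_rot': array([-3.14059601e+00, -2.17369395e-05,  2.88783735e+00]), 'force': array([ 0.11471496, -0.44153099,  0.24365327]), 'ft_torque': array([-0.02361739,  0.02881717, -0.02280828]), 'opening': 0.09268461034887647} -0.0188
```

```bash
sed -i "s/np.asarray(d\['rotation'\])/Rm(d)/g" h.py; cat >> h.py <<'E'
from scipy.spatial.transform import Rotation as Ro
def Rm(d): return Ro.from_euler('xyz',d['rotation']).as_matrix()
E
python3 - <<'E'
from h import *
d=load('top0');p=cloud(d);print(p[::80,::120].round(3).tolist())
E
```

```text
[[[1.629, 1.686, -0.752], [1.615, 1.056, -0.744], [1.613, 0.448, -0.753], [1.603, -0.155, -0.751], [0.952, -0.355, 0.201], [1.587, -1.33, -0.752]], [[0.996, 1.223, -0.299], [0.856, 0.592, 0.002], [0.855, 0.247, -0.001], [0.852, -0.093, 0.0], [0.8, -0.383, 0.111], [0.846, -0.756, 0.0]], [[0.684, 1.16, -0.262], [0.613, 0.55, 0.049], [0.623, 0.241, 0.001], [0.593, -0.081, 0.131], [0.621, -0.418, 0.001], [0.591, -0.644, 0.134]], [[0.403, 1.248, -0.393], [0.401, 0.565, -0.002], [0.402, 0.234, 0.005], [0.403, -0.09, 0.001], [0.404, -0.409, 0.0], [0.404, -0.633, 0.131]], [[0.1, 1.247, -0.426], [0.189, 0.55, 0.002], [0.192, 0.229, 0.002], [0.194, -0.088, 0.001], [0.197, -0.4, 0.001], [0.223, -0.62, 0.129]]]
```

View pics/top0.png

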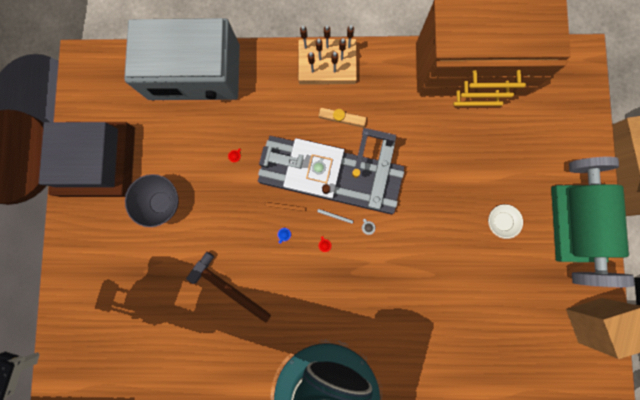

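View pics/side0.png

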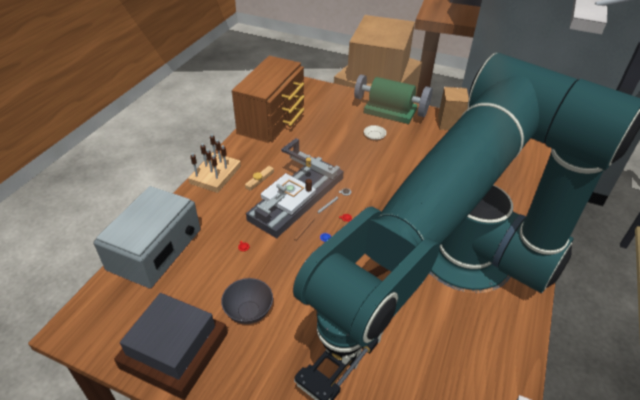

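```bash
python3 - <<'E'
from h import *
a=load('top0')['image'][115:225,245:420,::-1];b=load('side0')['image'][130:240,230:360,::-1]
cv2.imwrite('pics/c0.png',np.vstack([cv2.resize(a,(525*3//2-100+12,330),interpolation=3)[:, :700] if 0 else cv2.resize(a,(525,330),interpolation=2),cv2.resize(b,(525,270*525//325*1),interpolation=2)[:270]]))
d=load('top0');p=cloud(d);h=cv2.cvtColor(d['image'],cv2.COLOR_RGB2HSV)
# carriage plate: white & height ~.068
m=((h[...,1]<40)&(h[...,2]>190)&(abs(p[...,2]-.068)<.006)).astype('u1');m[:, :270]=0;m[:,360:]=0
m=cv2.morphologyEx(m,cv2.MORPH_CLOSE,np.ones((9,9)))
c=max(cv2.findContours(m,0,1)[0],key=cv2.contourArea);print(cv2.minAreaRect(c))
q=np.array([plane(d,*x[0],.068)[:2] for x in c])*1000
print('plate mm',cv2.minAreaRect(q.astype('f4')))
# bed: all points z .03-.2 in region
g=p[110:225,250:412].reshape(-1,3)
b=g[(abs(g[:,2]-.045)<.012)]; print('bed',cv2.minAreaRect((b[:,:2]*1000).astype('f4')))
# handle
s=p[...,2]; k=(s>.100)&(s<.118)&(p[...,0]>.45)&(p[...,0]<.7)&(abs(p[...,1])<.25)
n,l,st,ce=cv2.connectedComponentsWithStats(k.astype('u1'))
for i in range(1,n):
    if st[i,4]>4: print(ce[i].round(1),st[i,4],p[l==i].mean(0).round(4),d['image'][l==i].mean(0).round())
E
```

```text
((313.1803283691406, 167.4835968017578), (50.15961456298828, 49.529754638671875), 13.240520477294922)
plate mm ((588.0584716796875, 34.002723693847656), (128.7366485595703, 129.10365295410156), 76.67520904541016)
bed ((628.3087768554688, -22.209426879882812), (370.00946044921875, 233.4189910888672), 76.63847351074219)
[390.  141.5] 14 [ 0.6437 -0.157   0.1106] [44. 43. 47.]
[299.6 160.8] 76 [0.5953 0.0655 0.1135] [156. 160. 160.]
[325.8 187.8] 64 [0.5286 0.0009 0.1097] [100.  63.  47.]
```

View pics/c0.png

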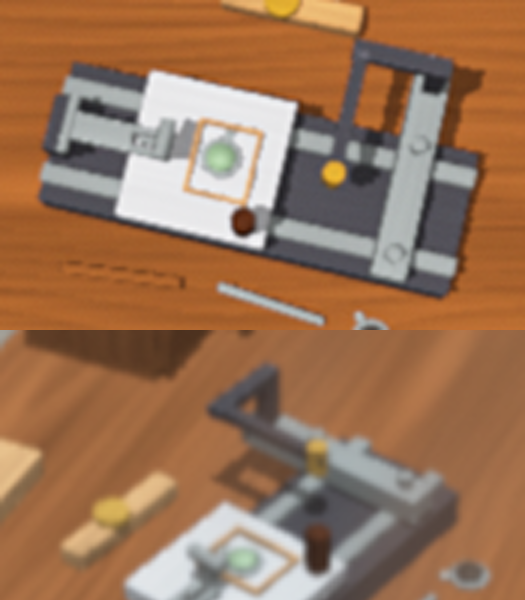

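```bash
cat >> h.py <<'E'
A=np.radians(-13.33); XF=np.array([np.cos(A),np.sin(A),0]); YF=np.array([-np.sin(A),np.cos(A),0])
YAW=np.radians(76.67)
def plan(target,yaw=YAW,n=None,pose=None):
    s=monitor.sense(); p,y=(np.array(s['tcp_pos']),s['ee_rot'][2]) if pose is None else pose
    t=np.asarray(target,float); dy=(yaw-y+np.pi)%(2*np.pi)-np.pi
    n=n or int(max(np.ceil(np.linalg.norm(t-p)/.040),np.ceil(abs(np.degrees(dy))/7),1))
    R=lambda y:Ro.from_euler('xyz',[np.pi,0,y]).as_matrix()
    rows=[]
    for i in range(n):
        # tool z points down: turn about it is -yaw
        rows.append([(R(y).T@((t-p)/n*1000)).round(1).tolist(),round(float(-np.degrees(dy/n)),2)]); y+=dy/n
    print(n,str(rows).replace(' ',''))
E
python3 - <<'E'
from h import *
d=load('top0');p=cloud(d)
P=np.array([.5953,.0655,0]); C=np.array([.5881,.0340,0])
print('hinge',P+.0865*YF)
q=p-C; X=q@XF;Y=q@YF;Z=p[...,2]
m=(abs(X)<.055)&(Y<-.07)&(Y>-.26)&(Z>.064)&(Z<.076)
print('stop z',np.median(Z[m]),'Y range',np.percentile(Y[m],[1,5,50,95,99]), 'face travel', -np.percentile(Y[m],98)-.065,'mid est',-np.median(Y[m])-.015-.065)
m=(Y<-.05)&(Y>-.2)&(abs(X)<.03)&(Z>.12)&(Z<.15); print('guide',X[m].mean(),Y[m].mean(),m.sum())
plan([P[0],P[1],.20])
E
```

```text
hinge [0.61524338 0.14966954 0.        ]
stop z 0.07219912422875785 Y range [-0.18831693 -0.18702893 -0.17300325 -0.1596472  -0.15870113] face travel 0.0938590429806665 mid est 0.09300324642619107
guide 0.008435412678224615 -0.10851127908118981 90
19 [[[-29.5,-24.3,0.9],4.67],[[-31.3,-21.8,0.9],4.67],[[-33.0,-19.2,0.9],4.67],[[-34.5,-16.5,0.9],4.67],[[-35.7,-13.6,0.9],4.67],[[-36.7,-10.6,0.9],4.67],[[-37.4,-7.6,0.9],4.67],[[-37.9,-4.5,0.9],4.67],[[-38.2,-1.4,0.9],4.67],[[-38.2,1.7,0.9],4.67],[[-37.9,4.8,0.9],4.67],[[-37.4,7.9,0.9],4.67],[[-36.6,10.9,0.9],4.67],[[-35.6,13.8,0.9],4.67],[[-34.4,16.7,0.9],4.67],[[-32.9,19.4,0.9],4.67],[[-31.2,22.0,0.9],4.67],[[-29.3,24.5,0.9],4.67],[[-27.2,26.8,0.9],4.67]]
```

Emit:
step_arm --rows '[[[-29.5,-24.3,0.9],4.67],[[-31.3,-21.8,0.9],4.67],[[-33.0,-19.2,0.9],4.67],[[-34.5,-16.5,0.9],4.67],[[-35.7,-13.6,0.9],4.67],[[-36.7,-10.6,0.9],4.67],[[-37.4,-7.6,0.9],4.67],[[-37.9,-4.5,0.9],4.67],[[-38.2,-1.4,0.9],4.67],[[-38.2,1.7,0.9],4.67],[[-37.9,4.8,0.9],4.67],[[-37.4,7.9,0.9],4.67],[[-36.6,10.9,0.9],4.67],[[-35.6,13.8,0.9],4.67],[[-34.4,16.7,0.9],4.67],[[-32.9,19.4,0.9],4.67],[[-31.2,22.0,0.9],4.67],[[-29.3,24.5,0.9],4.67],[[-27.2,26.8,0.9],4.67]]' --jaw 1

```text
time_s: 1.68
tcp_pos: [0.5878, 0.0274, 0.1952]
ee_rot: [-3.139, 0.007, 1.275]
force: [-0.2, 1.3, 0.4]
opening: 0.0929
```

```bash
python3 - <<'E'
from h import *
print(monitor.sense()['joint_velocities'].round(2)); plan([.5953,.0655,.20]); plan([.5953,.0655,.14])
grab('side','side1')
E
```

```text
[-0.72  0.5  -0.45 -0.   -0.05  0.31]
1 [[[38.6,-3.9,-4.8],-3.6]]
2 [[[19.3,-2.0,27.6],-1.8],[[19.4,-1.4,27.6],-1.8]]
```

Emit:
step_arm --rows '[[[0,0,0],0],[[0,0,0],0]]'

```text
time_s: 1.9
tcp_pos: [0.5909, 0.0195, 0.1929]
ee_rot: [-3.138, 0.01, 1.26]
force: [-0.2, 0.4, -0.2]
opening: 0.0929
```

```bash
python3 - <<'E'
from h import *
print(monitor.sense()['tcp_pos'],monitor.sense()['ee_rot']); plan([.5953,.0655,.15],n=5)
E
```

```text
[0.59093683 0.01951075 0.19289705] [-3.13753276  0.00975215  1.26046822]
5 [[[9.0,-2.0,8.6],-0.89],[[9.1,-1.8,8.6],-0.89],[[9.1,-1.7,8.6],-0.89],[[9.1,-1.6,8.6],-0.89],[[9.1,-1.4,8.6],-0.89]]
```

Emit:
step_arm --rows '[[[9.0,-2.0,8.6],-0.89],[[9.0,-1.8,8.6],-0.89],[[9.0,-1.7,8.6],-0.89],[[9.0,-1.6,8.6],-0.89],[[9.0,-1.4,8.6],-0.89],[[0,0,0],0],[[0,0,0],0]]'

```text
time_s: 2.48
tcp_pos: [0.592, 0.0757, 0.1435]
ee_rot: [-3.135, 0.009, 1.357]
force: [0.1, 0.9, 0.3]
opening: 0.0926
```

```bash
python3 - <<'E'
from h import *
print(monitor.sense()['tcp_pos'],monitor.sense()['ee_rot']); plan([.5953,.0655,.098],n=7)
E
```

```text
[0.59199201 0.0757371  0.14353878] [-3.13474494  0.00903067  1.35737913]
7 [[[-1.3,0.8,6.5],0.16],[[-1.3,0.8,6.5],0.16],[[-1.3,0.8,6.5],0.16],[[-1.3,0.8,6.5],0.16],[[-1.3,0.8,6.5],0.16],[[-1.3,0.8,6.5],0.16],[[-1.3,0.8,6.5],0.16]]
```

Emit:
step_arm --rows '[[[-1.2,0.7,5.5],0.16],[[-1.2,0.7,5.5],0.16],[[-1.2,0.7,5.5],0.16],[[-1.2,0.7,5.5],0.16],[[-1.2,0.7,5.5],0.16],[[-1.2,0.7,5.5],0.16],[[0,0,0],0],[[0,0,0],0]]'

```text
time_s: 3.15
tcp_pos: [0.5947, 0.0656, 0.1075]
ee_rot: [-3.136, 0.009, 1.337]
force: [0.7, 0.1, 0.5]
opening: 0.093
```

```bash
python3 - <<'E'
from h import *
print(monitor.sense()['tcp_pos'],monitor.sense()['ee_rot']); plan([.5953,.0655,.098],n=2)
d=grab('top','top1');e=grab('side','side2')
cv2.imwrite('pics/c1.png',np.hstack([cv2.resize(d['image'][115:225,245:375,::-1],None,fx=3,fy=3,interpolation=2),cv2.resize(e['image'][140:250,230:360,::-1],None,fx=3,fy=3,interpolation=2)]))
E
```

```text
[0.59467356 0.06556696 0.10748267] [-3.13567367  0.00929845  1.33715082]
2 [[[0.0,0.3,4.7],-0.03],[[0.0,0.3,4.7],-0.03]]
```

View pics/c1.png

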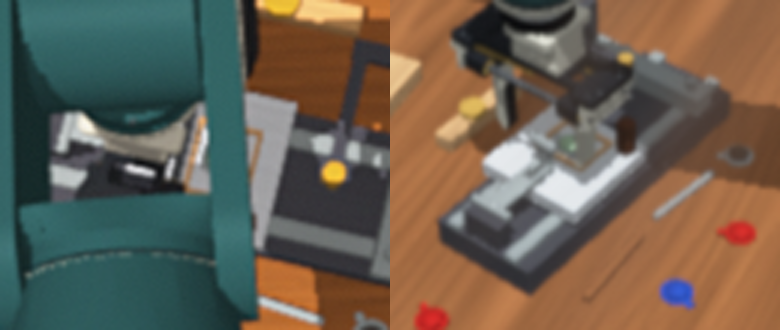

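Emit:
step_arm --rows '[[[0,0.3,4],0],[[0,0.3,4],0],[[0,0,3],0],[[0,0,0],0],[[0,0,0],0]]'

```text
time_s: 3.67
tcp_pos: [0.5956, 0.0657, 0.0964]
ee_rot: [-3.137, 0.009, 1.338]
force: [-0.6, -0.0, -0.1]
opening: 0.0929
```

Emit:
step_arm --rows '[[[0,0,0],0],[[0,0,0],0],[[0,0,0],0],[[0,0,0],0],[[0,0,0],0],[[0,0,0],0],[[0,0,0],0],[[0,0,0],0],[[0,0,0],0],[[0,0,0],0]]' --jaw 0 --grip_force 12

```text
time_s: 4.5
tcp_pos: [0.5961, 0.0658, 0.097]
ee_rot: [-3.139, 0.009, 1.338]
force: [2.1, 0.2, -0.9]
opening: 0.0334
```

```bash
cat >> h.py <<'E'
H=np.array([.6152,.1497,.078])
def arc(t1,n,off=.0115):
    s=monitor.sense(); q=s['tcp_pos']-H; y=q@YF; z=q[2]+off
    t0=np.arctan2(z,-y)-.334; print('r',np.hypot(y,z),'theta',t0,'xf',q@XF)
    T=t0+(t1-t0)*np.arange(n+1)/n+.334; Y=-.0916*np.cos(T);Z=.0916*np.sin(T); Y[0]=y;Z[0]=z
    print([[[float(round(a,1)),0,float(round(-b,1))],0] for a,b in zip(np.diff(Y)*1000,np.diff(Z)*1000)])
E
python3 - <<'E'
from h import *
arc(.75,10)
E
```

```text
r 0.09133651326466084 theta 0.006993111069246216 xf 0.0007216714698316494
[[[2.3, 0, -6.4], 0], [[3.0, 0, -6.1], 0], [[3.4, 0, -5.9], 0], [[3.8, 0, -5.6], 0], [[4.3, 0, -5.3], 0], [[4.6, 0, -5.0], 0], [[5.0, 0, -4.6], 0], [[5.3, 0, -4.2], 0], [[5.6, 0, -3.8], 0], [[5.9, 0, -3.4], 0]]
```

Emit:
step_arm --rows '[[[2.3,0,-6.4],0],[[3.0,0,-6.1],0],[[3.4,0,-5.9],0],[[3.8,0,-5.6],0],[[4.3,0,-5.3],0],[[4.6,0,-5.0],0]]'

```text
time_s: 5.0
tcp_pos: [0.6014, 0.0881, 0.1334]
ee_rot: [-3.138, 0.009, 1.337]
force: [2.4, 0.7, -3.9]
opening: 0.034
```

```bash
python3 - <<'E'
from h import *
s=monitor.sense();print(s['tcp_pos'],s['force'],s['opening']);arc(1.2,9)
E
```

```text
[0.60137534 0.0880623  0.13344771] [ 2.41765223  0.66343173 -3.85536471] 0.03401873815716505
r 0.0920420912574791 theta 0.4804666593096861 xf 0.0007589379700930609
[[[5.8, 0, -4.5], 0], [[5.9, 0, -4.4], 0], [[6.2, 0, -3.9], 0], [[6.5, 0, -3.4], 0], [[6.8, 0, -2.8], 0], [[7.0, 0, -2.3], 0], [[7.1, 0, -1.7], 0], [[7.2, 0, -1.1], 0], [[7.3, 0, -0.6], 0]]
```

Emit:
step_arm --rows '[[[5.6,0,-4.5],0],[[5.9,0,-4.4],0],[[6.2,0,-3.9],0],[[6.5,0,-3.4],0],[[6.8,0,-2.8],0],[[7.0,0,-2.3],0],[[7.1,0,-1.7],0],[[7.2,0,-1.1],0]]'

```text
time_s: 5.67
tcp_pos: [0.6148, 0.1448, 0.1605]
ee_rot: [-3.138, 0.01, 1.338]
force: [1.3, -1.9, -2.4]
opening: 0.0337
```

```bash
python3 - <<'E'
from h import *
s=monitor.sense();print(s['tcp_pos'],s['force'],s['opening']);arc(2.0,12)
E
```

```text
[0.61482831 0.14483308 0.16054239] [ 1.30327834 -1.86928887 -2.36653554] 0.03368529738529255
r 0.09416590665968008 theta 1.1855718259602566 xf 0.0007604368461682807
[[[6.3, 0, 2.5], 0], [[6.2, 0, 0.3], 0], [[6.2, 0, 0.7], 0], [[6.1, 0, 1.2], 0], [[6.0, 0, 1.6], 0], [[5.9, 0, 2.0], 0], [[5.7, 0, 2.4], 0], [[5.6, 0, 2.7], 0], [[5.4, 0, 3.1], 0], [[5.2, 0, 3.5], 0], [[4.9, 0, 3.8], 0], [[4.6, 0, 4.1], 0]]
```

Emit:
step_arm --rows '[[[6.3,0,1.5],0],[[6.2,0,0.8],0],[[6.2,0,0.9],0],[[6.1,0,1.2],0],[[6.0,0,1.6],0],[[5.9,0,2.0],0],[[5.7,0,2.4],0],[[5.6,0,2.7],0]]'

```text
time_s: 6.33
tcp_pos: [0.6274, 0.1976, 0.1477]
ee_rot: [-3.14, 0.009, 1.338]
force: [0.7, -1.8, -1.1]
opening: 0.0341
```

```bash
python3 - <<'E'
from h import *
s=monitor.sense();print(s['tcp_pos'],s['force'],s['opening']);arc(2.4,10)
E
```

```text
[0.62736535 0.1976116  0.14770183] [ 0.67405689 -1.79241718 -1.08302605] 0.034130426186584385
r 0.09506118406706764 theta 1.7835708916522335 xf 0.0007911297915776903
[[[2.9, 0, 6.0], 0], [[4.5, 0, 3.4], 0], [[4.3, 0, 3.6], 0], [[4.1, 0, 3.9], 0], [[3.8, 0, 4.1], 0], [[3.6, 0, 4.4], 0], [[3.3, 0, 4.6], 0], [[3.0, 0, 4.8], 0], [[2.7, 0, 5.0], 0], [[2.4, 0, 5.1], 0]]
```

Emit:
step_arm --rows '[[[3.5,0,4.5],0],[[4.2,0,3.8],0],[[4.2,0,3.7],0],[[4.1,0,3.9],0],[[3.8,0,4.1],0],[[3.6,0,4.4],0],[[3.3,0,4.6],0],[[3.0,0,4.8],0],[[0,0,0],0]]'

```text
time_s: 7.08
tcp_pos: [0.6354, 0.2317, 0.1098]
ee_rot: [-3.14, 0.006, 1.339]
force: [2.7, 1.1, 0.3]
opening: 0.034
```

```bash
python3 - <<'E'
from h import *
s=monitor.sense();print(s['tcp_pos'],s['force'],s['opening']);arc(2.4,10)
E
```

```text
[0.63540584 0.23173115 0.10982244] [2.73066357 1.11897797 0.28968408] 0.03395468778897677
r 0.09494029588456332 theta 2.3337459986612066 xf 0.0007484186113731091
[[[-2.7, 0, 2.1], 0], [[0.3, 0, 0.5], 0], [[0.3, 0, 0.5], 0], [[0.3, 0, 0.5], 0], [[0.3, 0, 0.5], 0], [[0.3, 0, 0.5], 0], [[0.3, 0, 0.6], 0], [[0.2, 0, 0.6], 0], [[0.2, 0, 0.6], 0], [[0.2, 0, 0.6], 0]]
```

Past 2.2; release and lift straight up.

Emit:
step_arm --rows '[[[0,0,0],0],[[0,0,0],0],[[0,0,0],0],[[0,0,0],0],[[0,0,0],0],[[0,0,0],0]]' --jaw 1

```text
time_s: 7.58
tcp_pos: [0.6348, 0.2312, 0.1088]
ee_rot: [-3.139, 0.007, 1.339]
force: [-0.3, 0.3, -0.2]
opening: 0.0695
```

Emit:
step_arm --rows '[[[0,0,-10],0],[[0,0,-20],0],[[0,0,-20],0],[[0,0,-20],0],[[0,0,-15],0],[[0,0,0],0],[[0,0,0],0]]'

```text
time_s: 8.17
tcp_pos: [0.6348, 0.2312, 0.2011]
ee_rot: [-3.139, 0.007, 1.338]
force: [-0.0, -0.6, -1.3]
opening: 0.0932
```

```bash
python3 - <<'E'
from h import *
d=grab('top','top2');e=grab('side','side3')
cv2.imwrite('pics/c2.png',np.hstack([cv2.resize(d['image'][115:225,245:375,::-1],None,fx=3,fy=3,interpolation=2),cv2.resize(e['image'][140:250,230:360,::-1],None,fx=3,fy=3,interpolation=2)]))
plan([.5286+.0117*0,.0012,.2],yaw=YAW,n=16)
E
```

```text
16 [[[-15.5,-3.1,0.0],0.0],[[-15.5,-3.1,0.0],0.0],[[-15.5,-3.1,0.0],0.0],[[-15.5,-3.1,0.0],0.0],[[-15.5,-3.1,0.0],0.0],[[-15.5,-3.1,0.0],0.0],[[-15.5,-3.1,0.0],0.0],[[-15.5,-3.1,0.0],0.0],[[-15.5,-3.1,0.0],0.0],[[-15.5,-3.1,0.0],0.0],[[-15.5,-3.1,0.0],0.0],[[-15.5,-3.1,0.0],0.0],[[-15.5,-3.1,0.0],0.0],[[-15.5,-3.1,0.0],0.0],[[-15.5,-3.1,0.0],0.0],[[-15.5,-3.1,0.0],0.0]]
```

View pics/c2.png

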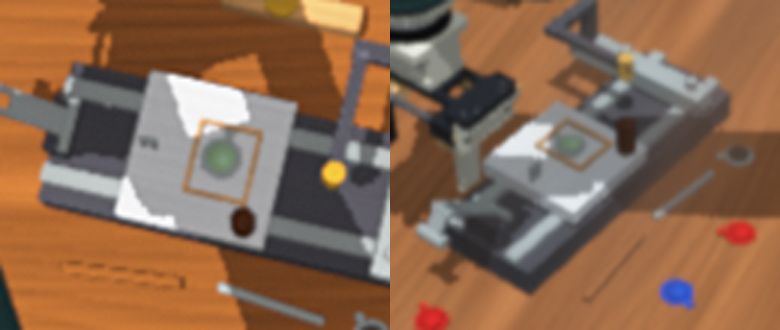

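Emit:
step_arm --rows '[[[-10,-3.1,0],0],[[-15.5,-3.1,0],0],[[-15.5,-3.1,0],0],[[-15.5,-3.1,0],0],[[-15.5,-3.1,0],0],[[-15.5,-3.1,0],0],[[-15.5,-3.1,0],0],[[-15.5,-3.1,0],0],[[-15.5,-3.1,0],0],[[-15.5,-3.1,0],0],[[-15.5,-3.1,0],0],[[-15.5,-3.1,0],0],[[-15.5,-3.1,0],0],[[-15.5,-3.1,0],0],[[-8,-3.1,0],0],[[0,0,0],0],[[0,0,0],0]]'

```text
time_s: 9.68
tcp_pos: [0.5241, 0.0092, 0.1908]
ee_rot: [-3.124, 0.015, 1.338]
force: [-0.3, 1.0, 0.1]
opening: 0.0933
```

```bash
python3 - <<'E'
from h import *
print(monitor.sense()['tcp_pos']);plan([.529,.0013,.14],n=5)
d=load('top2');p=cloud(d);q=p-np.array([.5881,.0340,0]);X=q@XF;Y=q@YF;Z=p[...,2]
m=(X>-.05)&(X<.12)&(Y<-.06)&(Y>-.2)&(Z<.25);print('arm z max',np.percentile(Z[m],[95,99,99.9]))
k=(Z>.1)&(Z<.118)&(abs(X+.05)<.02)&(abs(Y+.045)<.02);print('handle',p[k].mean(0),k.sum())
E
```

```text
[0.52410158 0.00923615 0.19084112]
5 [[[-1.3,1.3,10.2],-0.0],[[-1.3,1.3,10.2],-0.0],[[-1.3,1.3,10.2],-0.0],[[-1.3,1.3,10.2],-0.0],[[-1.3,1.3,10.2],-0.0]]
arm z max [0.13051408 0.13441057 0.13714991]
handle [0.52846532 0.00070581 0.10944398] 65
```

Emit:
step_arm --rows '[[[-1.3,1.3,9],0],[[-1.3,1.3,10],0],[[-1.3,1.3,10],0],[[-1.3,1.3,10],0],[[-1,1,6],0],[[0,0,0],0],[[0,0,0],0]]' --jaw 0.75

```text
time_s: 10.27
tcp_pos: [0.5282, 0.0026, 0.1384]
ee_rot: [-3.121, 0.015, 1.34]
force: [0.8, 0.3, 0.5]
opening: 0.0697
```

```bash
python3 - <<'E'
from h import *
print(monitor.sense()['tcp_pos']);plan([.5288,.0010,.088],n=7)
E
```

```text
[0.52815998 0.00258586 0.13841229]
7 [[[-0.2,0.1,7.2],0.02],[[-0.2,0.1,7.2],0.02],[[-0.2,0.1,7.2],0.02],[[-0.2,0.1,7.2],0.02],[[-0.2,0.1,7.2],0.02],[[-0.2,0.1,7.2],0.02],[[-0.2,0.1,7.2],0.02]]
```

Emit:
step_arm --rows '[[[-0.2,0.1,6.5],0],[[-0.2,0.1,7],0],[[-0.2,0.1,7],0],[[-0.2,0.1,7],0],[[-0.2,0.1,7],0],[[-0.2,0.1,7],0],[[0,0,4],0],[[0,0,0],0]]'

```text
time_s: 10.93
tcp_pos: [0.5275, 0.0009, 0.0884]
ee_rot: [-3.121, 0.015, 1.341]
force: [1.2, 0.3, -0.4]
opening: 0.0697
```

Emit:
step_arm --rows '[[[0,0,0],0],[[0,0,0],0],[[0,0,0],0],[[0,0,0],0],[[0,0,0],0],[[0,0,0],0],[[0,0,0],0],[[0,0,0],0]]' --jaw 0 --grip_force 20

```text
time_s: 11.6
tcp_pos: [0.529, 0.0007, 0.0898]
ee_rot: [-3.126, 0.014, 1.341]
force: [24.4, -4.7, -18.5]
opening: 0.0216
```

Emit:
step_arm --rows '[[[0,1,0.8],0],[[0,0.5,0.5],0],[[0,0,0],0]]'

```text
time_s: 11.85
tcp_pos: [0.5291, 0.0007, 0.0897]
ee_rot: [-3.122, 0.015, 1.341]
force: [5.6, 0.1, -6.3]
opening: 0.0215
```

Emit:
step_arm --rows '[[[-2,0,0],0],[[-4,0,0],0],[[-5,0,0],0],[[-6,0,0],0],[[-6,0,0],0],[[-6,0,0],0],[[-6,0,0],0],[[-6,0,0],0],[[-5,0,0],0],[[-4,0,0],0]]'

```text
time_s: 12.68
tcp_pos: [0.5166, -0.0523, 0.0897]
ee_rot: [-3.122, 0.013, 1.341]
force: [2.2, 2.9, -3.2]
opening: 0.0215
```

```bash
python3 - <<'E'
from h import *
s=monitor.sense();q=s['tcp_pos']-np.array([.5291,.0007,.0897]);print(q@YF,q@XF,q[2],s['force'],s['opening'])
E
```

```text
-0.05440465330140889 8.961007991465687e-05 -1.621446996762088e-05 [ 2.23895558  2.93829606 -3.20491004] 0.021544557178880278
```

Emit:
step_arm --rows '[[[-4,0,0],0],[[-5,0,0],0],[[-5,0,0],0],[[-5,0,0],0],[[-4,0,0],0],[[-3,0,0],0],[[-2,0,0],0],[[-2,0,0],0],[[-2,0,0],0]]'

```text
time_s: 13.43
tcp_pos: [0.5083, -0.0873, 0.0897]
ee_rot: [-3.122, 0.013, 1.34]
force: [2.4, 2.0, -5.0]
opening: 0.0213
```

```bash
python3 - <<'E'
from h import *
s=monitor.sense();q=s['tcp_pos']-np.array([.5291,.0007,.0897]);print(q@YF,q@XF,q[2],s['force'],s['opening'])
E
```

```text
-0.09043995301015366 9.228190278370504e-05 -9.225765719753087e-06 [ 2.38975768  1.96912701 -4.97920171] 0.021262147327116225
```

Emit:
step_arm --rows '[[[-1.5,0,0],0],[[-1.5,0,0],0],[[-1.5,0,0],0],[[-1.5,0,0],0],[[-1.5,0,0],0]]'

```text
time_s: 13.85
tcp_pos: [0.5076, -0.0906, 0.0897]
ee_rot: [-3.122, 0.002, 1.342]
force: [6.4, 16.5, -4.3]
opening: 0.0214
```

```bash
python3 - <<'E'
from h import *
s=monitor.sense();q=s['tcp_pos']-np.array([.5291,.0007,.0897]);print(q@YF,q@XF,q[2],s['force'],s['force']@YF,s['opening'])
E
```

```text
-0.09377318977573601 0.00012750188739989524 1.1168015150997412e-05 [ 6.41863612 16.45766875 -4.25570198] 17.494146944158263 0.021409465597935086
```

Emit:
step_arm --rows '[[[-0.5,0,0],0],[[-0.3,0,0],0],[[0,0,0],0],[[0,0,0],0]]'

```text
time_s: 14.18
tcp_pos: [0.5076, -0.0904, 0.0897]
ee_rot: [-3.122, 0.0, 1.342]
force: [1.9, 2.0, -4.2]
opening: 0.0215
```

Emit:
step_arm --rows '[[[0,0,0],0],[[0,0,0],0],[[0,0,0],0],[[0,0,0],0],[[0,0,0],0]]' --jaw 0.55

```text
time_s: 14.6
tcp_pos: [0.5075, -0.0914, 0.0907]
ee_rot: [-3.122, 0.002, 1.342]
force: [-0.3, -0.6, -0.1]
opening: 0.0492
```

Emit:
step_arm --rows '[[[0,0,-5],0],[[0,0,-10],0],[[0,0,-15],0],[[0,0,-20],0],[[0,0,-20],0],[[0,0,-20],0],[[0,0,-10],0],[[0,0,0],0],[[0,0,0],0]]'

```text
time_s: 15.35
tcp_pos: [0.5091, -0.0918, 0.2003]
ee_rot: [-3.124, 0.003, 1.342]
force: [0.2, 0.3, -0.2]
opening: 0.0511
```

Emit:
step_arm --rows '[[[10,0,-5],0],[[20,0,-5],0],[[30,0,0],0],[[30,0,0],0],[[30,0,0],0],[[30,0,0],0],[[30,0,0],0],[[30,0,0],0],[[20,0,0],0],[[10,0,0],0],[[0,0,0],0],[[0,0,0],0]]'

```text
time_s: 16.35
tcp_pos: [0.5618, 0.1585, 0.1994]
ee_rot: [-3.109, 0.007, 1.34]
force: [-0.3, -0.3, -0.5]
opening: 0.0513
```

```bash
python3 - <<'E'
from h import *
d=grab('top','top3');e=grab('side','side4')
cv2.imwrite('pics/c3.png',np.hstack([cv2.resize(d['image'][115:225,245:415,::-1],None,fx=2.5,fy=2.5,interpolation=2),cv2.resize(e['image'][140:250,230:360,::-1],None,fx=2.5,fy=2.5,interpolation=2)]))
p=cloud(d);q=p-np.array([.5881,.0340,0]);X=q@XF;Y=q@YF+.0937;Z=p[...,2]
k=(Z>.1)&(Z<.118)&(abs(X+.05)<.02)&(abs(Y+.045)<.03);print('handle Xf,Yf err mm',(X[k].mean()+.05)*1e3,(Y[k].mean()+.045)*1e3,k.sum())
h=cv2.cvtColor(d['image'],cv2.COLOR_RGB2HSV);g=(h[...,0]>45)&(h[...,0]<85)&(h[...,1]>40)&(abs(X)<.03)&(abs(Y)<.03)
print('stone',X[g].mean(),Y[g].mean(),Z[g].mean(),g.sum())
E
```

```text
handle Xf,Yf err mm 0.43681484896165856 0.29766091145526363 65
stone -0.0021987596817787678 -0.00909356385130547 0.07728107723966422 20
```

View pics/c3.png

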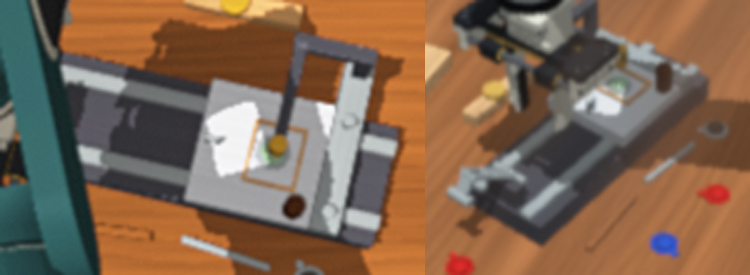

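```bash
python3 - <<'E'
from h import *
job_done(); print(monitor.sense()['time_s'])
E
```

```text
the job is handed in; nothing more can be done
the job is handed in; nothing more can be done
```

The job is handed in, at about 16.5 s of the 51 s allowed. No verdict came back.

- **Hasp:** I pinched the pull bar by its ends and swung it along its arc to about 2.3 rad by the arm's position, then let go. The last side view still shows it folded back.
- **Carriage:** I gripped the handle and slid the carriage slowly, at about 0.07 m/s, for 93.8 mm. It stopped there with 17 N of resistance, against an expected 93–94 mm to the stop. I then let go and lifted clear. The last top view puts the handle within 0.5 mm of where it should be at home.
- **Pendant:** It lies in its tray. The guide hides part of it from above, so the 9 mm offset I measured for the stone is biased and not a true reading. The side view shows the pendant inside the tray, and I did not measure its tilt.
- **Grip force:** The grip on the handle was slightly off-centre at first, reading about 31 N at the wrist. I eased this before sliding.
- **Other things on the bench:** I never went near them and they look unmoved in the pictures; I did not measure their positions.

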